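# Weigh and key flanged hubs into class nests

## Task

Two look-alike hubs stand free on the bench: lift each to judge its class by weight (hollow hub about 0.15 kg, filled canister about 0.31 kg, solid hub about 0.52 kg), and put the hollow one in the blue nest, the canister in the yellow one, the solid one in the red one. Key each fully home by pressing it lightly on the nest's sprung platform and turning until its cross foot drops into the slot, never pressing a nest harder than 25 N. Leave the hub in the orange-fenced tray, and everything else on the bench, where it is.

Things in the scene. Friction and masses are not known exactly. Their poses are not given: they have to be found in the camera images.
- hub_a_center (a point): centre of one of three look-alike flanged steel hubs: on its axis, half-way up its 54 mm height, z up. From below: a cross foot (tongues 30 x 6 mm, 6 mm deep, along the hub's x and y), a flange 56 mm across, 12 mm thick, a boss 36 mm across, 36 mm tall, to grip. Stands upright. The letter says nothing of the class: hollow 0.15 kg, canister 0.31 kg, solid 0.52 kg, within 7 percent
- hub_b_center (a point): centre of one of three look-alike flanged steel hubs: on its axis, half-way up its 54 mm height, z up. From below: a cross foot (tongues 30 x 6 mm, 6 mm deep, along the hub's x and y), a flange 56 mm across, 12 mm thick, a boss 36 mm across, 36 mm tall, to grip. Stands upright. The letter says nothing of the class: hollow 0.15 kg, canister 0.31 kg, solid 0.52 kg, within 7 percent
- hub_c_center (a point): centre of one of three look-alike flanged steel hubs: on its axis, half-way up its 54 mm height, z up. From below: a cross foot (tongues 30 x 6 mm, 6 mm deep, along the hub's x and y), a flange 56 mm across, 12 mm thick, a boss 36 mm across, 36 mm tall, to grip. Stands upright. The letter says nothing of the class: hollow 0.15 kg, canister 0.31 kg, solid 0.52 kg, within 7 percent
- hub_a: hub_a itself (see its centre point); origin on its axis under its foot. Two of the three hubs, any two, stand free on the bench; the third stands in the tray
- hub_b: hub_b itself (see its centre point); origin on its axis under its foot. Two of the three hubs, any two, stand free on the bench; the third stands in the tray
- hub_c: hub_c itself (see its centre point); origin on its axis under its foot. Two of the three hubs, any two, stand free on the bench; the third stands in the tray
- nest_blue_seat (a point): nest for the hollow hub: round blue base 92 mm across, six round-topped pins (38 mm high) leaving a 59 mm circle for the flange, and inside a greased sprung brass platform with a cross slot for the foot (9 mm wide, 7 mm deep). This point: on the axis, at the platform's top at rest, 26 mm above the bench, z up. Hub centre 27 mm above it when out of line, 21 mm when fully home
- nest_yellow_seat (a point): nest for the filled canister: round yellow base 92 mm across, six round-topped pins (38 mm high) leaving a 59 mm circle for the flange, and inside a greased sprung brass platform with a cross slot for the foot (9 mm wide, 7 mm deep). This point: on the axis, at the platform's top at rest, 26 mm above the bench, z up. Hub centre 27 mm above it when out of line, 21 mm when fully home
- nest_red_seat (a point): nest for the solid hub: round red base 92 mm across, six round-topped pins (38 mm high) leaving a 59 mm circle for the flange, and inside a greased sprung brass platform with a cross slot for the foot (9 mm wide, 7 mm deep). This point: on the axis, at the platform's top at rest, 26 mm above the bench, z up. Hub centre 27 mm above it when out of line, 21 mm when fully home
- nest_blue: the whole blue nest; origin under its centre. Its slot's angle is NOT told by this yaw: see it from above or feel for it; it repeats each quarter turn, play 0.1 rad, and stays put below 0.08 N m of twist. The platform yields from 7 N, to 12 N at its full 8 mm, then is solid. Press a hub down 3 to 5 mm and turn it: in line, the platform springs up round the foot and the push vanishes. Over 25 N spoils it
- nest_yellow: the whole yellow nest; origin under its centre. Its slot's angle is NOT told by this yaw: see it from above or feel for it; it repeats each quarter turn, play 0.1 rad, and stays put below 0.08 N m of twist. The platform yields from 7 N, to 12 N at its full 8 mm, then is solid. Press a hub down 3 to 5 mm and turn it: in line, the platform springs up round the foot and the push vanishes. Over 25 N spoils it
- nest_red: the whole red nest; origin under its centre. Its slot's angle is NOT told by this yaw: see it from above or feel for it; it repeats each quarter turn, play 0.1 rad, and stays put below 0.08 N m of twist. The platform yields from 7 N, to 12 N at its full 8 mm, then is solid. Press a hub down 3 to 5 mm and turn it: in line, the platform springs up round the foot and the push vanishes. Over 25 N spoils it
- tray_mid (a point): middle of the holding tray, at bench height: a 100 mm square red patch with an orange fence 12 mm high on three sides, holding the hub that is to be left alone (it stands at the middle)
- tape_roll: bystander: green ring 84 mm across, 24 mm tall
- wrench: bystander: steel wrench 160 mm long, lying
- screwdriver: bystander: screwdriver, lying
- fitting: bystander: small brass fitting, 42 mm tall, standing
- cap_screw: bystander: dark cap screw standing on its head, 42 mm tall
- gauge_block: bystander: steel block 30 x 60 x 30 mm
There are look-alikes about, which are no part of the job. What is meant by the nest_red is not pink or white, and is the larger of those in its own colour.

How it is judged (in metres and radians):
On the way, in this order (a step that is already met when the one before it is completed fails the run):
1. one of the hubs is lifted clear of the bench (centre over 70 mm high) (height (world z) of any of hub_a_center, hub_b_center, hub_c_center above 0.07 m), for 0.2 s.
2. a first hub is fully home in the nest of its class (((contact force between nest_blue and anything else between 0.8 and 2.2 N and ((horizontal distance between hub_a_center and nest_blue_seat below 0.004 m and z of hub_a_center in the frame of nest_blue_seat below 0.0235 m) or (horizontal distance between hub_b_center and nest_blue_seat below 0.004 m and z of hub_b_center in the frame of nest_blue_seat below 0.0235 m) or (horizontal distance between hub_c_center and nest_blue_seat below 0.004 m and z of hub_c_center in the frame of nest_blue_seat below 0.0235 m))) or (contact force between nest_yellow and anything else between 2.2 and 4 N and ((horizontal distance between hub_a_center and nest_yellow_seat below 0.004 m and z of hub_a_center in the frame of nest_yellow_seat below 0.0235 m) or (horizontal distance between hub_b_center and nest_yellow_seat below 0.004 m and z of hub_b_center in the frame of nest_yellow_seat below 0.0235 m) or (horizontal distance between hub_c_center and nest_yellow_seat below 0.004 m and z of hub_c_center in the frame of nest_yellow_seat below 0.0235 m))) or (contact force between nest_red and anything else between 4 and 7 N and ((horizontal distance between hub_a_center and nest_red_seat below 0.004 m and z of hub_a_center in the frame of nest_red_seat below 0.0235 m) or (horizontal distance between hub_b_center and nest_red_seat below 0.004 m and z of hub_b_center in the frame of nest_red_seat below 0.0235 m) or (horizontal distance between hub_c_center and nest_red_seat below 0.004 m and z of hub_c_center in the frame of nest_red_seat below 0.0235 m))))), for 0.2 s.
At the end, for the whole second after the job is handed in: Both hubs from the bench are fully home in nests (centre within 4 mm of the axis, under 23.5 mm above the seat point), by class: the load on a nest is 0.8-2.2 N (blue), 2.2-4 N (yellow), 4-7 N (red), or none if empty; the third hub is in the tray, within 15 mm of where it was (((horizontal distance between hub_a_center and tray_mid below 0.045 m and distance of hub_a_center from where it was at the start of the episode below 0.015 m) or (horizontal distance between hub_b_center and tray_mid below 0.045 m and distance of hub_b_center from where it was at the start of the episode below 0.015 m) or (horizontal distance between hub_c_center and tray_mid below 0.045 m and distance of hub_c_center from where it was at the start of the episode below 0.015 m)) and ((horizontal distance between hub_a_center and tray_mid below 0.045 m and distance of hub_a_center from where it was at the start of the episode below 0.015 m) or (horizontal distance between hub_a_center and nest_blue_seat below 0.004 m and z of hub_a_center in the frame of nest_blue_seat below 0.0235 m) or (horizontal distance between hub_a_center and nest_yellow_seat below 0.004 m and z of hub_a_center in the frame of nest_yellow_seat below 0.0235 m) or (horizontal distance between hub_a_center and nest_red_seat below 0.004 m and z of hub_a_center in the frame of nest_red_seat below 0.0235 m)) and ((horizontal distance between hub_b_center and tray_mid below 0.045 m and distance of hub_b_center from where it was at the start of the episode below 0.015 m) or (horizontal distance between hub_b_center and nest_blue_seat below 0.004 m and z of hub_b_center in the frame of nest_blue_seat below 0.0235 m) or (horizontal distance between hub_b_center and nest_yellow_seat below 0.004 m and z of hub_b_center in the frame of nest_yellow_seat below 0.0235 m) or (horizontal distance between hub_b_center and nest_red_seat below 0.004 m and z of hub_b_center in the frame of nest_red_seat below 0.0235 m)) and ((horizontal distance between hub_c_center and tray_mid below 0.045 m and distance of hub_c_center from where it was at the start of the episode below 0.015 m) or (horizontal distance between hub_c_center and nest_blue_seat below 0.004 m and z of hub_c_center in the frame of nest_blue_seat below 0.0235 m) or (horizontal distance between hub_c_center and nest_yellow_seat below 0.004 m and z of hub_c_center in the frame of nest_yellow_seat below 0.0235 m) or (horizontal distance between hub_c_center and nest_red_seat below 0.004 m and z of hub_c_center in the frame of nest_red_seat below 0.0235 m)) and (contact force between nest_blue and anything else below 0.3 N or contact force between nest_blue and anything else between 0.8 and 2.2 N) and (contact force between nest_yellow and anything else below 0.3 N or contact force between nest_yellow and anything else between 2.2 and 4 N) and (contact force between nest_red and anything else below 0.3 N or contact force between nest_red and anything else between 4 and 7 N)); the robot touches nothing.
It fails at once if the blue nest is pressed with over 25 N (contact force between nest_blue and anything else above 25 N).
It fails at once if the yellow nest is pressed with over 25 N (contact force between nest_yellow and anything else above 25 N).
It fails at once if the red nest is pressed with over 25 N (contact force between nest_red and anything else above 25 N).
It fails at once if a bystander is moved by more than 20 mm (distance of any of tape_roll, wrench, screwdriver, fitting, cap_screw, gauge_block from where it was at the start of the episode above 0.02 m).
It also fails if it takes over 61 s, if anything falls off the work surface, if the arm or the gripper's body presses on something with over 40 N, if the wrist force passes 120 N, or if a joint passes its speed limit or range.

## Robot

A 6-joint arm with a two-finger parallel gripper is mounted at the origin on the work surface. World frame = base frame: x ahead of the robot, y to its left, z up, the work surface at z = 0. Lengths are in m, angles in degrees, forces in N, time in s.
With the tool pointing down it reaches from about 0.4 to 0.825 m from the base axis. Payload 7 kg.
Tool frame: the origin (TCP) lies midway between the tips of the shut fingers; the grasp point (between the pads) lies 19 mm behind it; z points along the fingers, y is the direction in which the jaws open and shut (so a half turn about z gives the same grasp; the last joint's range is limited). The gripper opens to 88 mm and grips with 3 to 60 N. Pads are 19 mm wide; open, the fingers measure 130 mm over their backs; the gripper's body (78 mm by 193 mm) begins 47 mm behind the grasp point.
Start: joints at [86.637, 20.546, 0.682, 0, -70.136, -16.507], TCP at [0.229, 0.635, 0.199] pointing down, gripper open.
Joint ranges: [-176.03, 176.03], [-82.01, 121.73], [-58.28, 71.71], [-173.87, 95.51], [-174.79, -0.11], [-173.66, 173.66]. Speed limits (degrees/s): [136.94, 136.94, 172.46, 180, 180, 180].

## Interface

Orientations are given as [roll, pitch, yaw] about the fixed x, y, z axes, in that order (R = Rz(yaw) Ry(pitch) Rx(roll)).
In Python, from plant import ctrl gives the robot as it stands. The module is installed in compiled form; this text tells all that it offers.
- The arm moves only by the tool arm_command, never from a script. Its argument "targets" is a list that holds one entry, the list of rows, each a list of 7 numbers: the turn, a rotation vector about the world's x, y, z in rad, then the shift along the world's x, y, z in cm, then the opening, from 0 (shut) to 1 (fully open). A call has 1 to 8 rows; each row is the pose to reach, as a shift and turn from the pose commanded when the call began; what a row does not reach only later rows make up. A row lasts 1/12 s, in which the tool goes at most 41.7 mm and 7.16 degrees, less where a joint would pass 70% of its speed; a pose out of reach is approached as far as the arm can. A call with a gripper value outside its range is refused whole. The fingers move at their own pace and stop on an object; the grip force is fixed at half the most. Time passes only in rows, so rows that repeat a pose let the fingers close. It gives the time, the measured TCP pose, the force and the opening at its end, in the units of the state.
- ctrl.get_obs(): the state, without advancing time (a new reading comes with each control period).
- ctrl.snapshot(name): name is "scene" or "top" or "wrist"; returns the picture (400x640x3 uint8, blue, green, red); there is no depth.
- ctrl.camera_model(name): a dict with "K" (3x3 intrinsics, pixels), "distortion" ([k1, k2, p1, p2, k3] as OpenCV has them; the pictures are not rectified), "xyz" and "rotation" of the camera in the world. Camera axes: x right, y up, looking along -z (the intrinsics and any distortion apply to the point x, -y, -z); pixel columns grow to the right and rows downward; lengths in m; the calibration is good to about 2 mm. A picture is of the moment at which its call begins: read the wrist's pose just before it. camera_model takes no time and is no camera call; for the wrist camera it gives the pose at the moment of the call.
- ctrl.close_job(): hands the job in, once; it reports no verdict.
The state is a dict: "clock": time; "joint_pos": joint angles; "qvel": joint speeds; "tau": joint torques, N m; "tool_pos": TCP position; "orientation": TCP orientation; "force": force on the tool from outside, world axes, zero at the start; "moment": the same for the moment, N m; "opening": finger opening in m.
Only numpy, scipy, OpenCV 4.12 (cv2) and the standard library are available. Lean on these libraries where they do the work, as an engineer would, in place of code of your own. Each camera call takes 0.05 s, during which the arm holds its last target. There are 200 camera calls.

## Working session

There is one attempt and no reset: what is moved stays moved. The work goes in short steps, Python scripts to look and compute and a tool call to move; the robot and the scene stay as the last step left them, time stands still between calls to the robot, and variables do not carry over. Pictures are saved under pics/ and viewed, about 8 in all and at most 12, crops included, and the job is handed in when it is done.

Besides the shell and the picture viewer there is one more tool, called after "Emit:" as name(argument=value, ...), one argument or row to a line, values as JSON. arm_command: Moves the arm, as the interface text tells. Its arguments: {"type":"object","properties":{"targets":{"type":"array","items":{"type":"array","items":{"type":"array","items":{"type":"number"}}}}},"required":["targets"]}

```bash
mkdir -p pics; cat > h.py <<'E'
import numpy as np, cv2
from plant import ctrl
def ray(m,px):
    K=np.array(m["K"]);d=np.array(m["distortion"],float)
    u=cv2.undistortPoints(np.array([[px]],float),K,d)[0,0]
    R=np.array(m["rotation"]); 
    return np.array(m["xyz"]),R@np.array([u[0],-u[1],-1.])
def onz(m,px,z):
    o,d=ray(m,px); return o+d*(z-o[2])/d[2]
def proj(m,p):
    R=np.array(m["rotation"]);q=R.T@(np.array(p)-np.array(m["xyz"]))
    q=q*[1,-1,-1]
    return cv2.projectPoints(q.reshape(1,1,3),np.zeros(3),np.zeros(3),np.array(m["K"]),np.array(m["distortion"],float))[0][0,0]
E
python3 - <<'E'
from h import *
for n in("scene","top","wrist"):
    m=ctrl.camera_model(n); im=ctrl.snapshot(n); cv2.imwrite(f"pics/{n}0.png",im)
    print(n,np.round(m["xyz"],3),np.round(m["rotation"],3).tolist(),np.round(m["K"],1).tolist())
print(ctrl.get_obs())
E
```

```text
scene [ 1.316 -1.108  1.05 ] [51.412, -0.826, 34.991] [[486.9, 0.0, 326.7], [0.0, 486.9, 191.7], [0.0, 0.0, 1.0]]
top [ 0.56  -0.056  0.994] [5.164, -0.742, -90.166] [[378.4, 0.0, 317.2], [0.0, 378.4, 198.2], [0.0, 0.0, 1.0]]
wrist [0.302 0.609 0.383] [-16.701, -0.095, -109.892] [[340.1, 0.0, 316.8], [0.0, 340.1, 206.9], [0.0, 0.0, 1.0]]
{'clock': 0.15, 'joint_pos': array([ 8.66355050e+01,  2.05825728e+01,  6.45472467e-01, -1.44230685e-02,
       -7.01352223e+01, -1.65081496e+01]), 'qvel': array([-0.05148722, -0.24385471,  0.17608677,  0.05455702, -0.0768704 ,
       -0.01323939]), 'tau': array([-1.31350065e-03, -5.83276570e+01,  2.93292707e+01,  7.00120434e+00,
        8.82727385e-03, -1.14215825e-04]), 'tool_pos': array([0.22933169, 0.63441748, 0.19782953]), 'orientation': array([ 1.79926805e+02, -7.55099059e-03, -1.98775493e+01]), 'force': array([-0.52698176,  0.29340941, -0.8366569 ]), 'moment': array([ 0.05707973,  0.02075796, -0.0018616 ]), 'opening': 0.08754929386274961}
```

View pics/top0.png

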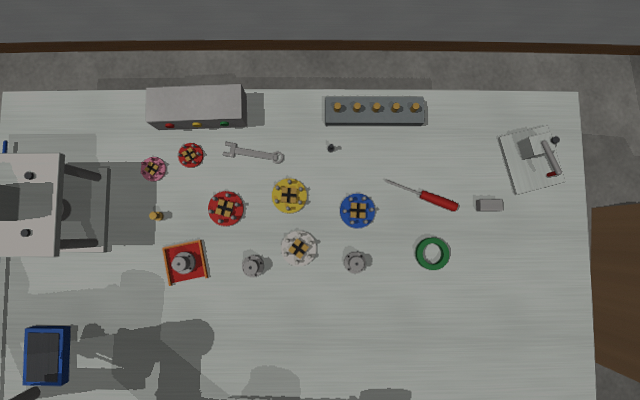

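View pics/scene0.png

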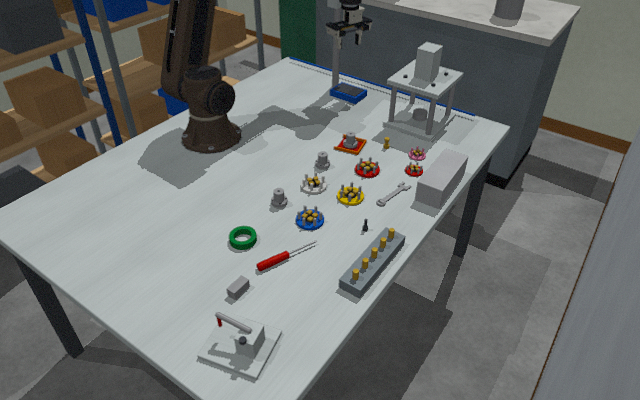

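```bash
python3 - <<'E'
s=open('h.py').read()
s=s.replace('import numpy as np, cv2','import numpy as np, cv2\nfrom scipy.spatial.transform import Rotation as Ro').replace('np.array(m["rotation"])','Ro.from_euler("xyz",m["rotation"],degrees=True).as_matrix()')
open('h.py','w').write(s)
E
python3 - <<'E'
from h import *
m=ctrl.camera_model("top"); im=cv2.imread("pics/top0.png"); hsv=cv2.cvtColor(im,cv2.COLOR_BGR2HSV)
pts={"red":(226,208),"yel":(290,195),"blue":(357,210),"sred":(190,155),"pink":(153,168),"white":(299,247)}
for n,p in pts.items(): print(n,np.round(onz(m,p,0.018),3))
for n,p in {"hubtray":(183,262),"hub1":(252,264),"hub2":(355,260)}.items(): print(n,np.round(onz(m,p,0.054),3))
# colour masks of brass-free bases
for n,(lo,hi) in {"red":((0,170,80),(6,255,255)),"yel":((22,150,80),(32,255,255)),"blue":((105,150,60),(125,255,255))}.items():
    k=cv2.inRange(hsv,lo,hi); c,_=cv2.findContours(k,cv2.RETR_EXTERNAL,cv2.CHAIN_APPROX_NONE)
    for q in c:
        if cv2.contourArea(q)>150:
            (x,y),r=cv2.minEnclosingCircle(q);print(n,round(x,1),round(y,1),round(r,1),np.round(onz(m,(x,y),0.009),4), 'diam',np.round(2*r/378.4*.98,3))
cv2.imwrite("pics/crop0.png",cv2.resize(im[135:290,130:390],None,fx=3,fy=3,interpolation=cv2.INTER_CUBIC))
E
```

```text
red [0.623 0.167 0.018]
yel [0.657 0.002 0.018]
blue [ 0.617 -0.172  0.018]
sred [0.762 0.264 0.018]
pink [0.728 0.36  0.018]
white [ 0.523 -0.022  0.018]
hubtray [0.488 0.262 0.054]
hub1 [0.483 0.092 0.054]
hub2 [ 0.492 -0.161  0.054]
red 186.0 262.0 22.5 [0.4846 0.2695 0.009 ] diam 0.116
red 225.2 208.0 17.3 [0.6239 0.1707 0.009 ] diam 0.09
red 438.7 200.6 19.2 [ 0.6422 -0.3889  0.009 ] diam 0.1
yel 288.7 195.3 17.1 [0.6568 0.0053 0.009 ] diam 0.089
blue 43.0 356.5 34.0 [0.2436 0.6337 0.009 ] diam 0.176
blue 356.9 210.3 17.1 [ 0.6171 -0.1725  0.009 ] diam 0.089
```

View pics/crop0.png

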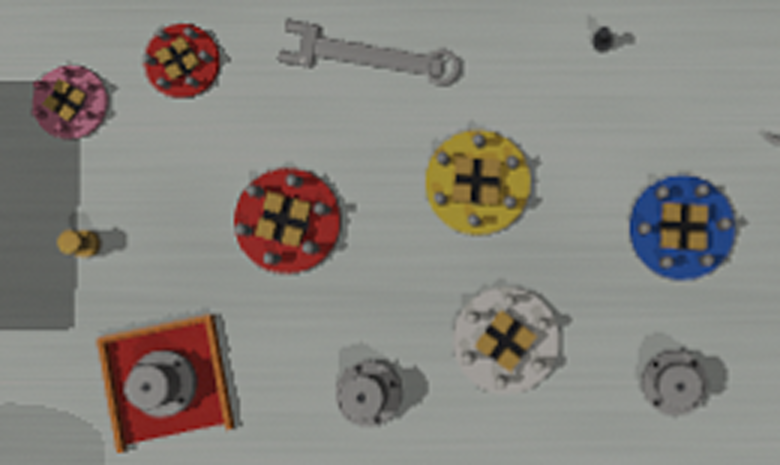

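Emit:
arm_command(
  targets=[
    [[0,0,0,13,-27.5,0,1],[0,0,0,13,-27.5,0,1],[0,0,0,13,-27.5,0,1],[0,0,0,13,-27.5,0,1],[0,0,0,13,-27.5,0,1],[0,0,0,13,-27.5,0,1],[0,0,0,13,-27.5,0,1],[0,0,0,13,-27.5,0,1]],
  ],
)

```text
clock: 0.82
tool_pos: [0.3602, 0.3552, 0.1987]
orientation: [180.0, 0.0, -20.0]
force: [-0.0, 0.3, -0.7]
opening: 0.0877
```

Emit:
arm_command(
  targets=[
    [[0,0,0,12.4,-26.7,0,1],[0,0,0,12.4,-26.7,0,1],[0,0,0,12.4,-26.7,0,1],[0,0,0,12.4,-26.7,0,1],[0,0,0,12.4,-26.7,0,1],[0,0,0,12.4,-26.7,0,1],[0,0,0,12.4,-26.7,0,1],[0,0,0,12.4,-26.7,0,1]],
  ],
)

```text
clock: 1.48
tool_pos: [0.4848, 0.0878, 0.1984]
orientation: [179.9, 0.0, -20.1]
force: [0.9, 1.0, 0.3]
opening: 0.0878
```

```bash
python3 - <<'E'
from h import *
o=ctrl.get_obs(); m=ctrl.camera_model("wrist"); im=ctrl.snapshot("wrist"); cv2.imwrite("pics/w1.png",im)
import json; json.dump({k:np.array(m[k]).tolist() for k in("K","distortion","xyz","rotation")},open("w1.json","w"))
print(o["clock"],o["tool_pos"],o["orientation"],o["joint_pos"],o["force"])
for n,p in {"hub1":(.483,.092,.054),"red":(.623,.169,.026),"yel":(.657,.004,.026),"blue":(.617,-.172,.026),"hub2":(.492,-.161,.054)}.items(): print(n,proj(m,p).round(0))
E
```

```text
1.4833 [0.48476166 0.08775384 0.19838364] [ 1.79934542e+02  4.53954657e-05 -2.01335829e+01] [ 3.32086212e+01  3.18752907e+00 -2.17101992e+01  4.30262868e-02
 -6.51548161e+01  3.66396997e+01] [0.92716943 0.95592889 0.2528872 ]
hub1 [314. 189.]
red [192.  79.]
yel [338. -24.]
blue [537. -52.]
hub2 [567.  89.]
```

View pics/w1.png

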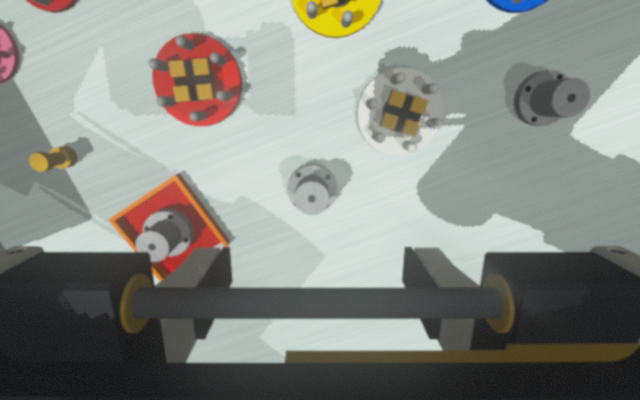

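```bash
python3 - <<'E'
from h import *
import json; m=json.load(open("w1.json")); im=cv2.imread("pics/w1.png"); g=cv2.cvtColor(im,cv2.COLOR_BGR2GRAY)
for n,p,z in (("hub1",(312,199),.054),("hub2",(570,98),.054),("tray",(152,246),.054),("red",(193,81),.026)):
    x,y=p; c=g[y-5:y+6,x-5:x+6].astype(float); w=np.clip(np.median(c)-8-c,0,None); yy,xx=np.mgrid[-5:6,-5:6]
    q=(x+(w*xx).sum()/w.sum(),y+(w*yy).sum()/w.sum()) if n!="red" and w.sum()>0 else p
    print(n,np.round(q,1),onz(m,q,z).round(4))
a=cv2.resize(im[150:225,270:355],None,fx=5,fy=5,interpolation=cv2.INTER_CUBIC)
b=cv2.resize(im[55:130,505:590],None,fx=5,fy=5,interpolation=cv2.INTER_CUBIC)
cv2.imwrite("pics/hubs.png",np.hstack([a,b])[:, :800])
E
```

```text
hub1 [311.4 198.3] [0.4749 0.0974 0.054 ]
hub2 [571.1  97.5] [ 0.4828 -0.1632  0.054 ]
tray [151.5 246.6] [0.4836 0.2733 0.054 ]
red [193  81] [0.6211 0.1684 0.026 ]
```

View pics/hubs.png

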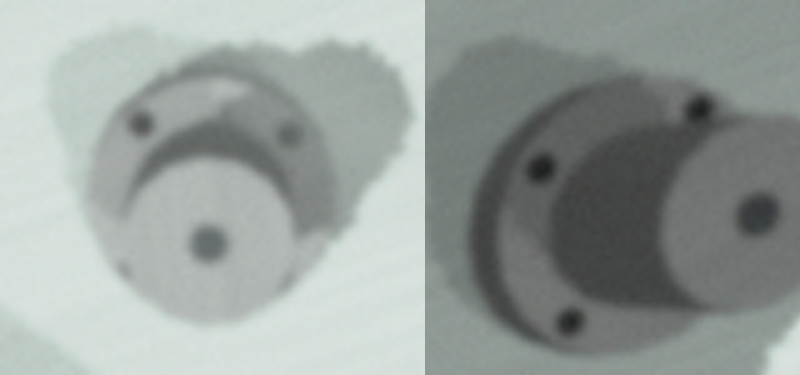

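```bash
python3 - <<'E'
from h import *
import json; m=json.load(open("w1.json")); t=ctrl.camera_model("top")
for p in((250.7,267.3),(356.7,264)): print("top",onz(t,p,.054).round(4))
for c,hs in (((311.4,198.3),[(298,175),(328,176.6)]),((571.1,97.5),[(528,88.6),(534,119),(560,77)])):
    C=onz(m,c,.054)
    for q in hs:
        d=onz(m,q,.018)-C; print("hole r",np.hypot(d[0],d[1]).round(4),"ang",np.degrees(np.arctan2(d[1],d[0])).round(1))
# hub1 from flange hole midpoint etc
o=ctrl.get_obs()["tool_pos"]; print(o, (onz(m,(311.4,198.3),.054)-o).round(4))
E
```

```text
top [0.475  0.0952 0.054 ]
top [ 0.4821 -0.1652  0.054 ]
hole r 0.0223 ang 22.2
hole r 0.023 ang -70.4
hole r 0.0225 ang 45.6
hole r 0.0227 ang 136.7
hole r 0.023 ang -46.8
[0.4842485  0.0893897  0.19825245] [-0.0093  0.008  -0.1443]
```

Emit:
arm_command(
  targets=[
    [[0,0,0,-0.95,0.75,-13,1],[0,0,0,-0.95,0.75,-13,1],[0,0,0,-0.95,0.75,-13,1],[0,0,0,-0.95,0.75,-15.5,1],[0,0,0,-0.95,0.75,-17.3,1],[0,0,0,-0.95,0.75,-17.3,1],[0,0,0,-0.95,0.75,-17.3,0.2],[0,0,0,-0.95,0.75,-17.3,0.2]],
  ],
)

```text
clock: 2.2
tool_pos: [0.4748, 0.1013, 0.0267]
orientation: [-179.9, -0.1, -19.8]
force: [0.8, 0.6, -0.2]
opening: 0.0794
```

Emit:
arm_command(
  targets=[
    [[0,0,0,0,0,0,0],[0,0,0,0,0,0,0],[0,0,0,0,0,0,0],[0,0,0,0,0,0,0],[0,0,0,0,0,0,0]],
  ],
)

```text
clock: 2.62
tool_pos: [0.4742, 0.1004, 0.0261]
orientation: [-179.9, -0.0, -19.9]
force: [0.0, 0.4, -0.6]
opening: 0.0465
```

Emit:
arm_command(
  targets=[
    [[0,0,0,0.1,-0.4,0,0.55],[0,0,0,0.1,-0.4,0,0.55],[0,0,0,0.1,-0.4,0,0],[0,0,0,0.1,-0.4,0,0],[0,0,0,0.1,-0.4,0,0],[0,0,0,0.1,-0.4,0,0],[0,0,0,0.1,-0.4,0,0],[0,0,0,0.1,-0.4,0,0]],
  ],
)

```text
clock: 3.28
tool_pos: [0.4772, 0.0978, 0.027]
orientation: [-179.8, -0.2, -19.8]
force: [-0.4, 4.0, 16.8]
opening: 0.0139
```

```bash
python3 - <<'E'
from h import *
m=ctrl.camera_model("wrist"); im=ctrl.snapshot("wrist"); cv2.imwrite("pics/w2.png",im)
o=ctrl.get_obs(); print(o["tool_pos"],o["opening"],o["force"]); print(proj(m,np.r_[o["tool_pos"][:2],.054]))
E
```

```text
[0.47771651 0.09805821 0.02752604] 0.01005975750605164 [-1.83918802  2.96069159 23.80885601]
[316.56385657 262.12527289]
```

View pics/w2.png

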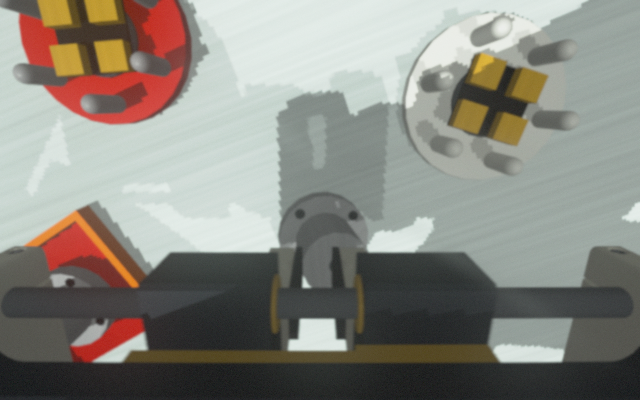

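Emit:
arm_command(
  targets=[
    [[0,0,0,0,0,0,1],[0,0,0,0,0,0,1],[0,0,0,0,0,0,1],[0,0,0,0,0,0,1],[0,0,0,0,0,0,1]],
  ],
)

```text
clock: 3.75
tool_pos: [0.4789, 0.0987, 0.0284]
orientation: [-179.7, -0.3, -19.8]
force: [1.2, 2.9, 12.2]
opening: 0.0375
```

Emit:
arm_command(
  targets=[
    [[0,0,0,-1,0,4,1],[0,0,0,-2,0,8,1],[0,0,0,-2,0,12,1],[0,0,0,-2,0,12,1],[0,0,0,-2,0,12,1]],
  ],
)

```text
clock: 4.17
tool_pos: [0.4561, 0.0973, 0.148]
orientation: [-179.7, -0.2, -19.8]
force: [-0.0, 0.4, -0.6]
opening: 0.0714
```

```bash
python3 - <<'E'
from h import *
m=ctrl.camera_model("wrist"); im=ctrl.snapshot("wrist"); cv2.imwrite("pics/w3.png",im)
import json; json.dump({k:np.array(m[k]).tolist() for k in("K","distortion","xyz","rotation")},open("w3.json","w"))
o=ctrl.get_obs(); print(o["clock"],o["tool_pos"],o["orientation"],o["opening"],o["force"]); print(proj(m,np.r_[o["tool_pos"][:2],.054]))
print(m["xyz"],m["rotation"])
E
```

```text
4.2167 [0.45495655 0.09656532 0.14620975] [-1.79895030e+02 -4.45481486e-02 -1.98749003e+01] 0.07507034135073601 [ 0.12852136  0.21592574 -0.87381763]
[318.99510131 201.03140113]
[0.52818622 0.07079094 0.3333193 ] [ -16.5262022     0.24819938 -109.86417171]
```

View pics/w3.png

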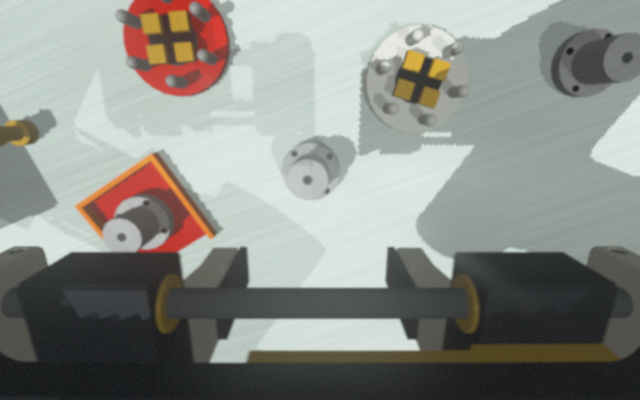

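```bash
python3 - <<'E'
from h import *
import json; m=json.load(open("w3.json")); im=cv2.imread("pics/w3.png"); g=cv2.cvtColor(im,cv2.COLOR_BGR2GRAY)
def dot(x,y,r=6):
    c=g[y-r:y+r+1,x-r:x+r+1].astype(float); w=np.clip(np.median(c)-8-c,0,None); yy,xx=np.mgrid[-r:r+1,-r:r+1]
    return (x+(w*xx).sum()/w.sum(),y+(w*yy).sum()/w.sum())
for p in((307,181),(627,58)): q=dot(*p); print(q,onz(m,q,.054).round(4))
print(ctrl.get_obs()["tool_pos"])
cv2.imwrite("pics/c.png",cv2.resize(im[120:220,260:370],None,fx=5,fy=5))
t=ctrl.camera_model("top"); it=ctrl.snapshot("top"); 
for z in(.054,):print(proj(t,np.r_[onz(m,dot(307,181),.054)]))
gt=cv2.cvtColor(it,cv2.COLOR_BGR2GRAY); cv2.imwrite("pics/t3.png",cv2.resize(it[235:295,220:290],None,fx=8,fy=8))
s=ctrl.camera_model("scene"); si=ctrl.snapshot("scene"); u=proj(s,[.478,.097,.03]).astype(int); print(u)
cv2.imwrite("pics/s3.png",cv2.resize(si[u[1]-40:u[1]+40,u[0]-50:u[0]+50],None,fx=7,fy=7))
E
```

```text
(np.float64(307.06365688487585), np.float64(179.66455981941309)) [0.4758 0.0997 0.054 ]
(np.float64(626.9619312906221), np.float64(57.24883936861653)) [ 0.4826 -0.1632  0.054 ]
[0.45495655 0.09656532 0.14620975]
[248.8845204  266.97773276]
[323 159]
```

View pics/s3.png

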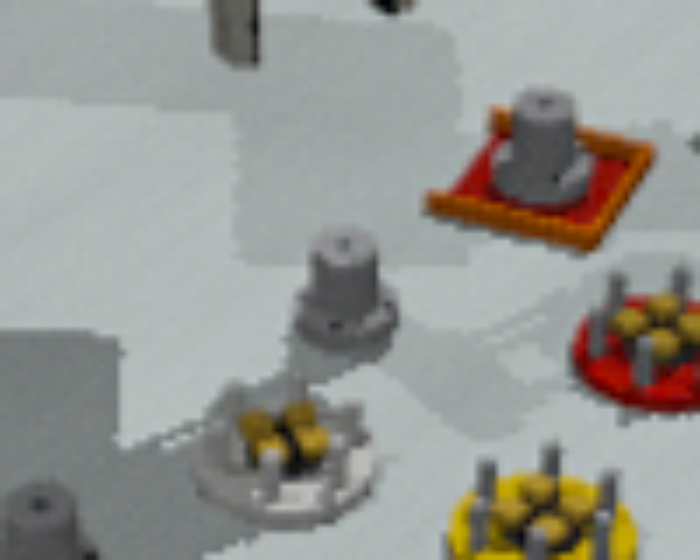

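```bash
python3 - <<'E'
from h import *
im=cv2.imread("pics/w2.png"); cv2.imwrite("pics/w2z.png",cv2.convertScaleAbs(cv2.resize(im[180:370,230:430],None,fx=3.9,fy=3.1,interpolation=cv2.INTER_CUBIC),alpha=1.8,beta=25))
E
```

```text
(no output)
```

View pics/w2z.png

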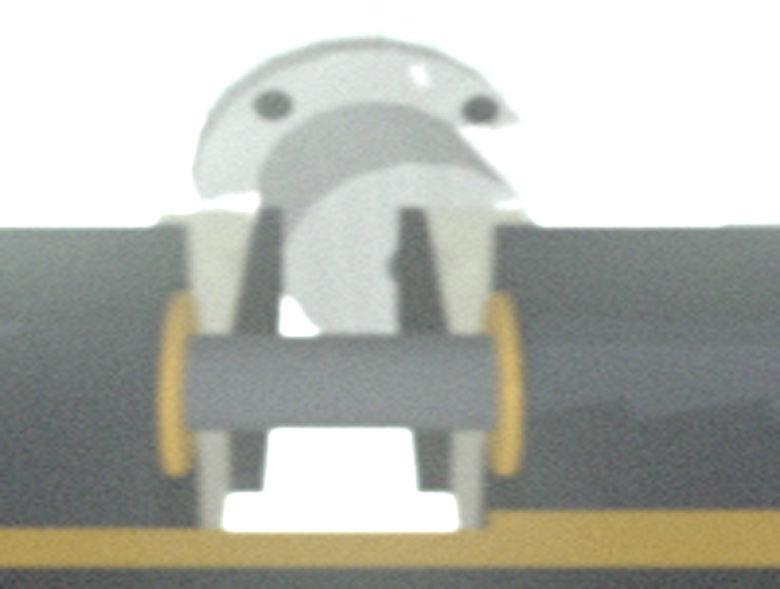

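Emit:
arm_command(
  targets=[
    [[0,0,0,2.1,0.3,-2,1],[0,0,0,2.1,0.3,-6,1],[0,0,0,2.1,0.3,-9,1],[0,0,0,2.1,0.3,-11.9,1],[0,0,0,2.1,0.3,-11.9,1],[0,0,0,2.1,0.3,-11.9,1]],
  ],
)

```text
clock: 4.82
tool_pos: [0.4743, 0.098, 0.0247]
orientation: [179.7, 0.2, -19.9]
force: [0.7, 0.6, 1.3]
opening: 0.0877
```

```bash
python3 - <<'E'
from h import *
o=ctrl.get_obs(); print(o["tool_pos"],o["opening"],o["force"])
s=ctrl.camera_model("scene"); si=ctrl.snapshot("scene"); wi=ctrl.snapshot("wrist"); cv2.imwrite("pics/w4.png",wi)
u=proj(s,o["tool_pos"]).astype(int); 
b=cv2.resize(si[u[1]-60:u[1]+30,u[0]-50:u[0]+50],None,fx=6,fy=6,interpolation=cv2.INTER_CUBIC)
def mk(p,c): q=(proj(s,p)-[u[0]-50,u[1]-60])*6; cv2.circle(b,(int(q[0]),int(q[1])),4,c,-1)
mk(o["tool_pos"],(0,0,255)); mk(o["tool_pos"]+[0,0,.019],(0,255,0)); mk([.4758,.099,.054],(255,0,0)); mk([.4758,.099,.018],(255,255,0))
a=np.deg2rad(-19.9); j=np.array([np.sin(a),-np.cos(a),0])*o["opening"]/2
mk(o["tool_pos"]+j,(255,0,255));mk(o["tool_pos"]-j,(255,0,255))
cv2.imwrite("pics/s4.png",cv2.convertScaleAbs(b,alpha=1.5,beta=15))
E
```

```text
[0.47425804 0.09798109 0.02470178] 0.08773040105484381 [0.66794308 0.61923219 1.30432839]
```

View pics/s4.png

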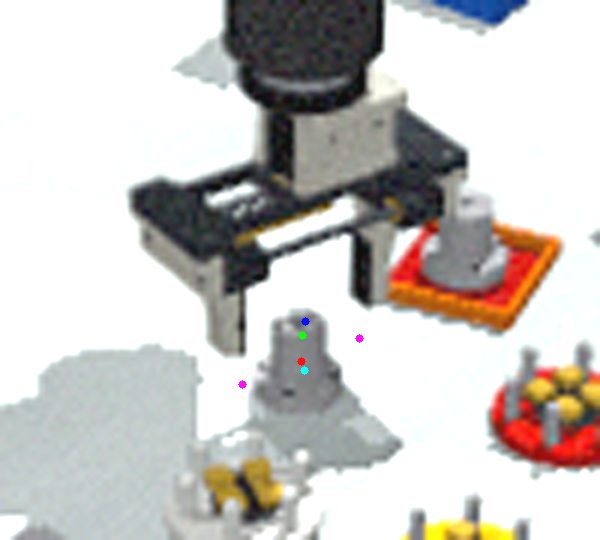

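Emit:
arm_command(
  targets=[
    [[0,0,0,0.1,0.1,-0.6,1],[0,0,0,0.1,0.1,-1.2,1],[0,0,0,0.1,0.1,-1.7,1],[0,0,0,0.1,0.1,-2.1,1],[0,0,0,0.1,0.1,-2.1,1]],
  ],
)

```text
clock: 5.33
tool_pos: [0.4765, 0.1, 0.0049]
orientation: [180.0, 0.0, -19.9]
force: [-0.5, -0.4, -0.4]
opening: 0.0878
```

Emit:
arm_command(
  targets=[
    [[0,0,0,0,0,0,0],[0,0,0,0,0,0,0],[0,0,0,0,0,0,0],[0,0,0,0,0,0,0],[0,0,0,0,0,0,0],[0,0,0,0,0,0,0],[0,0,0,0,0,0,0],[0,0,0,0,0,0,0]],
  ],
)

```text
clock: 6.0
tool_pos: [0.4768, 0.1001, 0.0056]
orientation: [180.0, 0.0, -19.9]
force: [-0.5, -3.2, 2.0]
opening: 0.04
```

Emit:
arm_command(
  targets=[
    [[0,0,0,0,0,0,0],[0,0,0,0,0,0,0]],
  ],
)

```text
clock: 6.17
tool_pos: [0.4767, 0.1, 0.0055]
orientation: [180.0, 0.0, -19.9]
force: [-0.8, -1.6, 1.3]
opening: 0.036
```

Emit:
arm_command(
  targets=[
    [[0,0,0,0,0,1,0],[0,0,0,0,0,4,0],[0,0,0,0,0,7,0],[0,0,0,0,0,9,0],[0,0,0,0,0,9,0],[0,0,0,0,0,9,0],[0,0,0,0,0,9,0],[0,0,0,0,0,9,0]],
  ],
)

```text
clock: 6.83
tool_pos: [0.4758, 0.0997, 0.094]
orientation: [179.9, 0.1, -19.9]
force: [0.4, -0.2, -3.0]
opening: 0.0355
```

```bash
python3 - <<'E'
from h import *
m=ctrl.camera_model("wrist"); F=[]
for i in range(6):
    im=ctrl.snapshot("wrist"); o=ctrl.get_obs(); F.append(o["force"])
cv2.imwrite("pics/w5.png",im)
import json; json.dump({k:np.array(m[k]).tolist() for k in("K","distortion","xyz","rotation")},open("w5.json","w"))
print(np.round(F,2),np.mean(F,0).round(2)); print(o["clock"],o["tool_pos"],o["orientation"],o["joint_pos"],o["opening"])
for n,p in {"red":(.6215,.1685,.026),"yel":(.657,.004,.026),"blue":(.617,-.172,.026)}.items(): print(n,proj(m,p).round(0))
E
```

```text
[[ 0.07  0.82 -2.66]
 [ 0.13 -0.29 -3.65]
 [ 0.09  0.01 -3.04]
 [-0.27 -0.14 -3.71]
 [ 0.92  0.69 -2.88]
 [-0.66  0.36 -2.52]] [ 0.05  0.24 -3.07]
7.1333 [0.47671293 0.10014738 0.09501056] [ 1.79948018e+02  3.66424724e-02 -1.98689075e+01] [ 3.50516639e+01  8.48416449e+00 -3.06769373e+01 -1.44097190e-04
 -5.09024970e+01  3.50795361e+01] 0.035526975347804336
red [150.  50.]
yel [ 364. -109.]
blue [ 661. -149.]
```

Emit:
arm_command(
  targets=[
    [[0,0,0,2.5,-2,1,0],[0,0,0,5,-4,2,0],[0,0,0,7.5,-6,3,0],[0,0,0,8.8,-7,3,0],[0,0,0,8.8,-7,3,0],[0,0,0,8.8,-7,3,0],[0,0,0,8.8,-7,3,0]],
  ],
)

```text
clock: 7.72
tool_pos: [0.5642, 0.0301, 0.1248]
orientation: [180.0, 0.1, -19.9]
force: [0.2, -0.1, -3.7]
opening: 0.0354
```

```bash
python3 - <<'E'
from h import *
import json
o=ctrl.get_obs(); m=ctrl.camera_model("wrist"); im=ctrl.snapshot("wrist"); cv2.imwrite("pics/w6.png",im)
json.dump({k:np.array(m[k]).tolist() for k in("K","distortion","xyz","rotation")},open("w6.json","w"))
print(o["clock"],o["tool_pos"],o["orientation"])
for n,p in {"red":(.6215,.1685,.026),"yel":(.657,.004,.026),"blue":(.617,-.172,.026)}.items(): print(n,proj(m,p).round(0))
# rectified top-down patch of each nest platform plane z=.026 (brass mask, moments)
hsv=cv2.cvtColor(im,cv2.COLOR_BGR2HSV)
for n,(lo,hi),c0 in (("yel",((14,120,40),(32,255,255)),(.657,.004)),):
    u=proj(m,(*c0,.026)).astype(int); print(hsv[u[1]-12:u[1]+13:4,u[0]-12:u[0]+13:4].tolist())
E
```

```text
7.7167 [0.5641935  0.03013892 0.12484053] [ 1.79958599e+02  7.50647616e-02 -1.99054283e+01]
red [143. 191.]
yel [308.  80.]
blue [540.  50.]
[[[22, 165, 184], [25, 77, 76], [23, 59, 78], [21, 113, 111], [22, 176, 204], [22, 173, 202], [22, 176, 203]], [[22, 172, 200], [22, 86, 89], [25, 76, 77], [23, 73, 84], [22, 169, 199], [23, 175, 191], [23, 158, 152]], [[22, 176, 201], [22, 136, 122], [23, 75, 78], [23, 72, 78], [23, 106, 89], [22, 74, 79], [21, 54, 76]], [[22, 135, 128], [24, 85, 87], [23, 65, 79], [22, 70, 80], [25, 70, 80], [25, 75, 78], [26, 70, 76]], [[23, 65, 79], [21, 68, 79], [26, 65, 78], [24, 66, 81], [25, 70, 80], [21, 93, 85], [21, 131, 127]], [[20, 66, 81], [21, 72, 82], [22, 72, 82], [24, 79, 77], [25, 69, 81], [22, 173, 187], [22, 177, 197]], [[21, 150, 155], [22, 171, 188], [22, 153, 137], [25, 77, 76], [25, 75, 78], [22, 165, 167], [23, 178, 201]]]
```

View pics/w6.png

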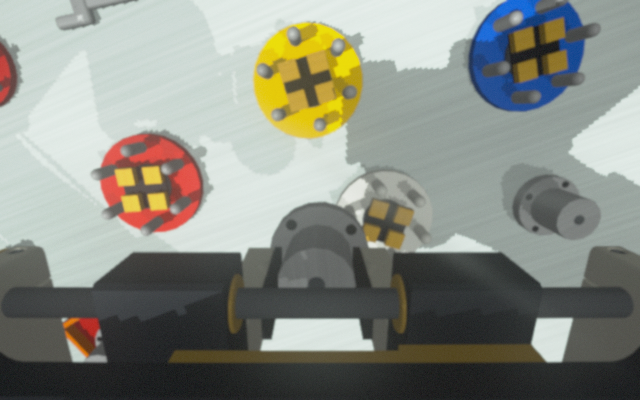

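```bash
cat >> h.py <<'E'
def dot(g,x,y,r=6):
    x,y=int(round(x)),int(round(y));c=g[y-r:y+r+1,x-r:x+r+1].astype(float); w=np.clip(np.median(c)-8-c,0,None); yy,xx=np.mgrid[-r:r+1,-r:r+1]
    return (x+(w*xx).sum()/w.sum(),y+(w*yy).sum()/w.sum())
def plat(m,im,c0,z=.026):
    hsv=cv2.cvtColor(im,cv2.COLOR_BGR2HSV).astype(int); pts=[]
    k=(hsv[...,0]>=18)&(hsv[...,0]<=27)&(hsv[...,1]>=110)&(hsv[...,1]<=195)&(hsv[...,2]>=70)
    v,u=np.nonzero(k)
    for a,b in zip(u,v):
        p=onz(m,(a,b),z)
        if np.hypot(p[0]-c0[0],p[1]-c0[1])<.027: pts.append(p[:2])
    (c,s,a)=cv2.minAreaRect((np.array(pts)*1000).astype(np.float32)); return np.round(c,1),np.round(s,1),round(a%90,1),len(pts)
E
python3 - <<'E'
from h import *
import json; m=json.load(open("w6.json")); im=cv2.imread("pics/w6.png"); g=cv2.cvtColor(im,cv2.COLOR_BGR2GRAY)
for n,c in {"red":(.6215,.1685),"yel":(.657,.004),"blue":(.617,-.172)}.items():
    print(n,plat(m,im,c))
    hsv=cv2.cvtColor(im,cv2.COLOR_BGR2HSV)
    lo,hi={"red":((0,150,60),(8,255,255)),"yel":((24,205,60),(32,255,255)),"blue":((105,150,40),(125,255,255))}[n]
    k=cv2.inRange(hsv,lo,hi);cs,_=cv2.findContours(k,cv2.RETR_EXTERNAL,cv2.CHAIN_APPROX_NONE)
    u=proj(m,(*c,.02))
    for q in cs:
        if cv2.contourArea(q)>800:
            P=np.array([onz(m,x,.0)[:2] for x in cv2.convexHull(q)[:,0].astype(float)])
            cc,r=cv2.minEnclosingCircle((P*1000).astype(np.float32))
            if r<70: print("  base",np.round(cc,1),round(r,1))
    for d in [(-1,0)]: pass
t=np.array([.5642,.0301]); q=dot(g,316,283); C=onz(m,q,.1733)[:2]; print("hub top",q,(C-t).round(4))
for h in((291,225),(350,230)):
    q=dot(g,*h,7); p=onz(m,q,.1373)[:2]; d=p-C; print("hole",np.round(q,1),np.hypot(*d).round(4),np.degrees(np.arctan2(d[1],d[0])).round(1), (p-t).round(4))
d=dot(g,579,219); print("hub2",d,onz(m,d,.054))
E
```

```text
red (array([623.5, 169. ]), array([40.6, 38.5]), 73.9, 1327)
yel (array([660. ,   3.2]), array([48. , 47.6]), 86.7, 1773)
  base [657.2   4.8] 45.6
blue (array([ 616.8, -170.1]), array([40.9, 36.8]), 86.0, 1820)
  base [ 616.5 -176.1] 47.5
hub top (np.float64(nan), np.float64(nan)) [nan nan]
hole [291.1 224.6] nan nan [0.0196 0.0081]
hole [350.7 229.3] nan nan [ 0.006  -0.0212]
hub2 (np.float64(578.745865970409), np.float64(219.75543951261966)) [ 0.48311319 -0.16325929  0.054     ]h.py:17: RuntimeWarning: invalid value encountered in scalar divide
  return (x+(w*xx).sum()/w.sum(),y+(w*yy).sum()/w.sum())
```

```bash
cat >> h.py <<'E'
def slot(m,im,c0,z=.026):
    hsv=cv2.cvtColor(im,cv2.COLOR_BGR2HSV).astype(int); c=np.array(c0)
    k=((hsv[...,2]<105)&(hsv[...,1]<115)).astype(np.uint8)
    u0=proj(m,(*c0,z)); P=[]
    for v in range(int(u0[1])-45,int(u0[1])+46):
        for u in range(int(u0[0])-45,int(u0[0])+46):
            if 0<=v<400 and 0<=u<640 and k[v,u]: P.append(onz(m,(u,v),z)[:2])
    P=np.array(P)
    for i in range(12):
        d=P-c; s=d[np.hypot(*d.T)<.014]; c=s.mean(0)
    d=s-c; w=(d[:,0]+1j*d[:,1]); a=np.degrees(np.angle((w**4/abs(w)**2).sum()))/4
    return (c*1000).round(1),len(s),round(a,1)
E
python3 - <<'E'
from h import *
import json
for f in("w6","w1","w3"):
    m=json.load(open(f+".json")); im=cv2.imread(f"pics/{f}.png")
    for n,c in {"red":(.6225,.169),"yel":(.657,.004),"blue":(.617,-.172)}.items():
        u=proj(m,(*c,.026))
        if 25<u[1]<375 and 25<u[0]<615: print(f,n,slot(m,im,c))
m=ctrl.camera_model("top"); im=ctrl.snapshot("top")
for n,c in {"red":(.6225,.169),"yel":(.657,.004),"blue":(.617,-.172)}.items(): print("top",n,slot(m,im,c))
E
```

```text
w6 red (array([nan, nan]), 0, np.float64(0.0))
w6 yel (array([nan, nan]), 0, np.float64(0.0))
w6 blue (array([nan, nan]), 0, np.float64(0.0))
w1 red (array([nan, nan]), 0, np.float64(0.0))
w3 red (array([nan, nan]), 0, np.float64(0.0))
top red (array([nan, nan]), 0, np.float64(0.0))
top yel (array([nan, nan]), 0, np.float64(0.0))
top blue (array([nan, nan]), 0, np.float64(0.0))h.py:35: RuntimeWarning: Mean of empty slice.
  d=P-c; s=d[np.hypot(*d.T)<.014]; c=s.mean(0)
  ret = um.true_divide(
```

```bash
python3 - <<'E'
from h import *
import json
m=json.load(open("w6.json")); im=cv2.imread("pics/w6.png")
print(proj(m,(.657,.004,.026)), onz(m,(308,80),.026), onz(m,(308.,80.),.026))
E
grep -n "proj\|def " h.py; sed -i 's/\[\[px\]\],float/[[[float(px[0]),float(px[1])]]],float/' h.py; sed -n 4,10p h.py
```

```text
[308.21906306  79.81376904] [0.65692958 0.00420935 0.026     ] [0.65692958 0.00420935 0.026     ]
4:def ray(m,px):
9:def onz(m,px,z):
11:def proj(m,p):
14:    return cv2.projectPoints(q.reshape(1,1,3),np.zeros(3),np.zeros(3),np.array(m["K"]),np.array(m["distortion"],float))[0][0,0]
15:def dot(g,x,y,r=6):
18:def plat(m,im,c0,z=.026):
26:def slot(m,im,c0,z=.026):
29:    u0=proj(m,(*c0,z)); P=[]
def ray(m,px):
    K=np.array(m["K"]);d=np.array(m["distortion"],float)
    u=cv2.undistortPoints(np.array([[[float(px[0]),float(px[1])]]],float),K,d)[0,0]
    R=Ro.from_euler("xyz",m["rotation"],degrees=True).as_matrix(); 
    return np.array(m["xyz"]),R@np.array([u[0],-u[1],-1.])
def onz(m,px,z):
    o,d=ray(m,px); return o+d*(z-o[2])/d[2]
```

```bash
sed -i 's/    k=((hsv\[...,2\]<105)&(hsv\[...,1\]<115)).astype(np.uint8)/    k=(hsv[...,2]<115)\&(hsv[...,1]<125)\&(hsv[...,0]>14)\&(hsv[...,0]<35)/; s/d=P-c; s=d\[np.hypot(\*d.T)<.014\]; c=s.mean(0)/d=P-c; s=P[np.hypot(*d.T)<.014]; c=s.mean(0)/' h.py
python3 - <<'E'
from h import *
import json
def go(f,m,im):
    for n,c in {"red":(.6225,.169),"yel":(.657,.004),"blue":(.617,-.172)}.items():
        u=proj(m,(*c,.026))
        if 25<u[1]<375 and 25<u[0]<615: print(f,n,slot(m,im,c))
for f in("w6","w1","w3"): go(f,json.load(open(f+".json")),cv2.imread(f"pics/{f}.png"))
go("top",ctrl.camera_model("top"),ctrl.snapshot("top"))
E
```

```text
w6 red (array([620.3, 171.9]), 125, np.float64(-15.1))
w6 yel (array([656.6,   5.2]), 622, np.float64(-4.1))
w6 blue (array([ 616.4, -170.1]), 165, np.float64(-5.5))
w1 red (array([619.4, 172.9]), 141, np.float64(-16.4))
w3 red (array([622. , 172.3]), 105, np.float64(-18.3))
top red (array([621.7, 155.3]), 18, np.float64(-22.6))
top yel (array([649.7,   2.7]), 18, np.float64(3.1))
top blue (array([ 617.9, -178.4]), 18, np.float64(16.7))
```

Emit:
arm_command(
  targets=[
    [[0,0,0.1,3,-0.8,0,0],[0,0,0.2,6,-1.6,0,0],[0,0,0.3,9.35,-2.45,0,0],[0,0,0.361,9.35,-2.45,-3,0],[0,0,0.361,9.35,-2.45,-5,0],[0,0,0.361,9.35,-2.45,-6,0],[0,0,0.361,9.35,-2.45,-6,0],[0,0,0.361,9.35,-2.45,-6,0]],
  ],
)

```text
clock: 8.53
tool_pos: [0.6582, 0.0061, 0.0659]
orientation: [180.0, 0.0, 0.9]
force: [1.4, 0.3, -2.6]
opening: 0.035
```

```bash
python3 - <<'E'
from h import *
import json
o=ctrl.get_obs(); m=ctrl.camera_model("wrist"); im=ctrl.snapshot("wrist"); cv2.imwrite("pics/w7.png",im)
g=cv2.cvtColor(im,cv2.COLOR_BGR2GRAY)
t=o["tool_pos"]; print(o["clock"],t,o["orientation"],o["force"])
P=[]
for h in((291,225),(350,230)):
    q=dot(g,*h,7); P.append(onz(m,q,t[2]-.0055+.018)[:2]*1); print(np.round(q,1))
a,b=P; mid=(a+b)/2; d=(a-b)/2; c=mid+np.array([-d[1],d[0]])
print("hub c",c, (c-t[:2])*1000, "hole len",np.hypot(*d)*2, "ang",np.degrees(np.arctan2(*(a-c)[::-1])))
# visible yellow pins/base hull
E
```

```text
8.5333 [0.65823052 0.00608799 0.06586443] [1.79962640e+02 2.59108607e-02 8.54900476e-01] [ 1.4035266   0.27798866 -2.55584214]
[290.3 224.2]
[349.8 228.7]
hub c [0.6569071  0.00616516] [-1.32341902  0.07717026] hole len 0.032204198259778966 ang 41.2460428764898
```

Emit:
arm_command(
  targets=[
    [[0,0,0,0,-0.1,-1.5,0],[0,0,0,0,-0.1,-2.8,0],[0,0,0,0,-0.1,-3.2,0],[0,0,0,0,-0.1,-3.5,0],[0,0,0,0,-0.1,-3.7,0],[0,0,0,0,-0.1,-3.8,0],[0,0,0,0,-0.1,-3.8,0]],
  ],
)

```text
clock: 9.17
tool_pos: [0.6596, 0.005, 0.0293]
orientation: [-180.0, -0.2, 0.8]
force: [-1.8, -1.2, 4.2]
opening: 0.0355
```

```bash
python3 - <<'E'
from h import *
F=[]
for i in range(3):
    im=ctrl.snapshot("wrist"); o=ctrl.get_obs(); F.append(o["force"])
print(o["tool_pos"],np.round(F,1),o["moment"],o["opening"])
E
```

```text
[0.65949327 0.0049952  0.02885128] [[-1.4  0.   4.6]
 [-2.   0.   4.4]
 [-0.7  0.1  4.4]] [ 0.16600827  0.16270006 -0.01413646] 0.03532062637531111
```

Emit:
arm_command(
  targets=[
    [[0,0,0.05,0,0,-0.1,0],[0,0,0.1,0,0,-0.1,0],[0,0,0.05,0,0,-0.1,0],[0,0,0,0,0,-0.1,0],[0,0,-0.05,0,0,-0.1,0],[0,0,-0.1,0,0,-0.1,0],[0,0,-0.1,0,0,-0.1,0]],
  ],
)

```text
clock: 9.9
tool_pos: [0.6594, 0.0052, 0.0275]
orientation: [-180.0, -0.1, -5.1]
force: [-1.5, 1.0, 4.8]
opening: 0.0349
```

Emit:
arm_command(
  targets=[
    [[0,0,-0.06,0,0,0,0],[0,0,-0.12,0,0,0,0],[0,0,-0.18,0,0,0,0],[0,0,-0.24,0,0,0,0],[0,0,-0.3,0,0,0,0],[0,0,-0.36,0,0,0,0],[0,0,-0.42,0,0,0,0],[0,0,-0.48,0,0,0,0]],
  ],
)

```text
clock: 10.57
tool_pos: [0.6598, 0.0051, 0.0276]
orientation: [-179.9, -0.1, -32.6]
force: [0.6, 0.3, 5.3]
opening: 0.0356
```

Emit:
arm_command(
  targets=[
    [[0,0,-0.05,0,0,0,0],[0,0,-0.1,0,0,0,0],[0,0,-0.14,0,0,0,0],[0,0,-0.18,0,0,0,0],[0,0,-0.21,0,0,0,0],[0,0,-0.21,0,0,0,0]],
  ],
)

```text
clock: 11.07
tool_pos: [0.6581, 0.0048, 0.0261]
orientation: [180.0, 0.0, -44.5]
force: [1.1, -0.4, -1.5]
opening: 0.0349
```

```bash
python3 - <<'E'
from h import *
F=[]
for i in range(3):
    m=ctrl.camera_model("wrist");im=ctrl.snapshot("wrist"); o=ctrl.get_obs(); F.append(o["force"])
cv2.imwrite("pics/w8.png",im)
print(o["tool_pos"],np.round(F,1),o["moment"],o["opening"],o["orientation"][2])
g=cv2.cvtColor(im,cv2.COLOR_BGR2GRAY); t=o["tool_pos"]; P=[]
for h in((291,225),(350,230)):
    q=dot(g,*h,7); P.append(onz(m,q,t[2]-.0055+.018)[:2]); print(np.round(q,1))
a,b=P; mid=(a+b)/2; d=(a-b)/2; c=mid+np.array([-d[1],d[0]])
print("hub c",c, (c-t[:2])*1000,"hole len",np.hypot(*d)*2, "ang",np.degrees(np.arctan2(*(a-c)[::-1])))
E
```

```text
[0.65814409 0.00471844 0.02618734] [[ 0.5  0.7 -2.1]
 [-0.3 -0.2 -1.7]
 [ 0.4 -0.1 -2.8]] [-0.10530583  0.02814132  0.0242705 ] 0.035301066408228915 -44.398170485122996
[290.3 224. ]
[350.1 228.6]
hub c [0.65677546 0.00551436] [-1.36863246  0.79591993] hole len 0.03229024308079096 ang -4.0632642440833555
```

Emit:
arm_command(
  targets=[
    [[0,0,0,0,0,-0.1,0],[0,0,0,0,0,-0.1,0.3],[0,0,0,0,0,-0.1,1],[0,0,0,0,0,-0.1,1],[0,0,0,0,0,-0.1,1],[0,0,0,0,0,-0.1,1]],
  ],
)

```text
clock: 11.72
tool_pos: [0.6585, 0.0048, 0.0256]
orientation: [-180.0, -0.0, -44.4]
force: [0.3, 0.1, 0.3]
opening: 0.0564
```

Emit:
arm_command(
  targets=[
    [[0,0,0,0,0,2,1],[0,0,0,0,0,5,1],[0,0,0,0,0,9,1],[0,0,0,-3,0,11,1],[0,0,0,-6,0,13,1],[0,0,0,-6,0,13,1],[0,0,0,-6,0,13,1],[0,0,0,-6,0,13,1]],
  ],
)

```text
clock: 12.38
tool_pos: [0.5985, 0.0049, 0.1559]
orientation: [-179.9, -0.0, -44.4]
force: [1.4, -0.1, -1.3]
opening: 0.0876
```

```bash
python3 - <<'E'
from h import *
import json
o=ctrl.get_obs(); m=ctrl.camera_model("wrist"); im=ctrl.snapshot("wrist"); cv2.imwrite("pics/w9.png",im)
json.dump({k:np.array(m[k]).tolist() for k in("K","distortion","xyz","rotation")},open("w9.json","w"))
g=cv2.cvtColor(im,cv2.COLOR_BGR2GRAY)
print(o["clock"],o["tool_pos"],o["orientation"],o["joint_pos"].round(0),o["force"],o["opening"])
for z in(.074,.080):
    u=proj(m,(.6568,.0053,z)); q=dot(g,*u,7); print(z,u,q,onz(m,q,z))
u=proj(m,(.483,-.1635,.054)); print(u)
F=[];
for i in range(3): ctrl.snapshot("top"); F.append(ctrl.get_obs()["force"][2])
print(F)
E
```

```text
12.3833 [0.5985333  0.00491673 0.15588119] [-1.79948342e+02 -1.98360782e-02 -4.44381848e+01] [ 19.  15. -13.  -0. -62.  26.] [ 1.38303268 -0.14114449 -1.26704637] 0.08758107224423207
0.074 [264.62086553 152.84652505] (np.float64(263.98074903745186), np.float64(152.36996849842492)) [0.65740507 0.00538565 0.074     ]
0.08 [263.46181911 153.90229973] (np.float64(263.98074903745186), np.float64(152.36996849842492)) [0.65731999 0.00416066 0.08      ]
[554.29730721 156.9130644 ]
[np.float64(-0.3839439413548219), np.float64(-0.6205168436785451), np.float64(0.5455543987438946)]
```

Emit:
arm_command(
  targets=[
    [[0,0,0,-2.3,-3.4,0,1],[0,0,0,-4.6,-6.8,0,1],[0,0,0,-6.9,-10.1,0,1],[0,0,0,-9.2,-13.5,0,1],[0,0,0,-11.5,-16.9,-1,1],[0,0,0,-11.5,-16.9,-5,1],[0,0,0,-11.5,-16.9,-5,1],[0,0,0,-11.5,-16.9,-5,1]],
  ],
)

```text
clock: 13.25
tool_pos: [0.482, -0.1648, 0.104]
orientation: [179.8, 0.2, -44.5]
force: [-0.3, -0.0, 1.1]
opening: 0.0874
```

```bash
python3 - <<'E'
from h import *
o=ctrl.get_obs(); m=ctrl.camera_model("wrist"); im=ctrl.snapshot("wrist"); cv2.imwrite("pics/w10.png",im)
g=cv2.cvtColor(im,cv2.COLOR_BGR2GRAY)
print(o["clock"],o["tool_pos"],o["orientation"],o["force"])
u=proj(m,(.4828,-.1635,.054)); q=dot(g,*u,8); print(u,q,onz(m,q,.054))
E
```

```text
13.25 [ 0.48203663 -0.16480801  0.10401522] [179.79152723   0.18354982 -44.5254734 ] [-0.33598811 -0.0387519   1.14120665]
[314.72270995 215.97443609] (np.float64(314.75935828877004), np.float64(214.85383244206773)) [ 0.48339163 -0.16412172  0.054     ]
```

Emit:
arm_command(
  targets=[
    [[0,0,0,0.05,0,-4,1],[0,0,0,0.05,0,-7.5,1],[0,0,0,0.05,0,-9.2,1],[0,0,0,0.05,0,-10.05,1],[0,0,0,0.05,0,-10.05,1],[0,0,0,0.05,0,-10.05,0],[0,0,0,0.05,0,-10.05,0],[0,0,0,0.05,0,-10.05,0]],
  ],
)

```text
clock: 13.97
tool_pos: [0.4855, -0.164, 0.0067]
orientation: [-179.9, -0.1, -44.4]
force: [0.3, 0.5, 0.8]
opening: 0.0729
```

Emit:
arm_command(
  targets=[
    [[0,0,0,0,0,0,0],[0,0,0,0,0,0,0],[0,0,0,0,0,0,0],[0,0,0,0,0,0,0],[0,0,0,0,0,0,0],[0,0,0,0,0,0,0],[0,0,0,0,0,0,0],[0,0,0,0,0,0,0]],
  ],
)

```text
clock: 14.63
tool_pos: [0.4838, -0.1644, 0.0051]
orientation: [180.0, 0.0, -44.5]
force: [-0.8, -0.5, 2.4]
opening: 0.0356
```

Emit:
arm_command(
  targets=[
    [[0,0,0,0,0,1,0],[0,0,0,0,0,4,0],[0,0,0,0,0,7,0],[0,0,0,0,0,10,0],[0,0,0,0,0,11,0],[0,0,0,0,0,11,0],[0,0,0,0,0,11,0],[0,0,0,0,0,11,0]],
  ],
)

```text
clock: 15.3
tool_pos: [0.4823, -0.1639, 0.1131]
orientation: [179.9, 0.2, -44.5]
force: [-0.2, 0.1, -5.6]
opening: 0.0354
```

```bash
python3 - <<'E'
from h import *
F=[]
for i in range(6):
    ctrl.snapshot("wrist"); o=ctrl.get_obs(); F.append(o["force"][2])
print(np.round(F,2),np.mean(F)); print(o["clock"],o["tool_pos"],o["orientation"],o["joint_pos"].round(1),o["opening"])
E
```

```text
[-5.93 -4.67 -5.71 -5.45 -5.04 -5.43] -5.371710814192798
15.6 [ 0.48348521 -0.16422551  0.11415794] [ 1.79929690e+02  6.81140872e-02 -4.44521103e+01] [  3.3   9.4 -26.5  -0.  -54.2  42.3] 0.03523791079992945
```

Emit:
arm_command(
  targets=[
    [[0,0,0.1,0.5,4,1.2,0],[0,0,0.2,1,8,1.2,0],[0,0,0.3,1.5,12,1.2,0],[0,0,0.4,2,16,1.2,0],[0,0,0.497,2.5,20,1.2,0],[0,0,0.497,3,24,1.2,0],[0,0,0.497,3.5,28,1.2,0],[0,0,0.497,4,31,1.2,0]],
  ],
)

```text
clock: 16.27
tool_pos: [0.524, 0.1489, 0.1269]
orientation: [-180.0, -0.0, -15.9]
force: [1.4, -0.5, -5.0]
opening: 0.0353
```

Emit:
arm_command(
  targets=[
    [[0,0,0,0.5,3,0,0],[0,0,0,0.6,4.9,0,0],[0,0,0,0.6,4.9,0,0],[0,0,0,0.6,4.9,0,0],[0,0,0,0.6,4.9,0,0],[0,0,0,0.6,4.9,0,0]],
  ],
)

```text
clock: 16.77
tool_pos: [0.5296, 0.194, 0.1268]
orientation: [180.0, 0.0, -16.0]
force: [0.0, -0.3, -5.4]
opening: 0.0353
```

```bash
python3 - <<'E'
from h import *
import json
o=ctrl.get_obs(); m=ctrl.camera_model("wrist"); im=ctrl.snapshot("wrist"); cv2.imwrite("pics/w11.png",im)
json.dump({k:np.array(m[k]).tolist() for k in("K","distortion","xyz","rotation")},open("w11.json","w"))
t=o["tool_pos"]; print(o["clock"],t,o["orientation"],o["force"])
u=proj(m,(.622,.170,.026)); print(u, plat(m,im,(.622,.170)))
hsv=cv2.cvtColor(im,cv2.COLOR_BGR2HSV); k=cv2.inRange(hsv,(0,150,50),(8,255,255))|cv2.inRange(hsv,(174,150,50),(180,255,255))
cs,_=cv2.findContours(k,cv2.RETR_EXTERNAL,cv2.CHAIN_APPROX_NONE)
for q in cs:
    if cv2.contourArea(q)>1500:
        for z in(0,.012):
            P=np.array([onz(m,x,z)[:2] for x in cv2.convexHull(q)[:,0].astype(float)]);cc,r=cv2.minEnclosingCircle((P*1000).astype(np.float32)); print("base",z,np.round(cc,1),round(r,1))
x,y=u.astype(int); print(hsv[y-12:y+13:6,x-12:x+13:6].tolist())
g=cv2.cvtColor(im,cv2.COLOR_BGR2GRAY);P=[]
for h in((291,225),(350,230)):
    try: q=dot(g,*h,8); print(np.round(q,1))
    except Exception as e: print(e)
E
```

```text
16.7667 [0.5296312  0.19396166 0.12675821] [ 1.79959956e+02  2.86364665e-02 -1.60090118e+01] [ 1.32588541e-03 -3.13972413e-01 -5.37341157e+00]
[314.16861494  81.11460543] (array([623.1, 170.8]), array([37. , 36.5]), 74.0, 1511)
base 0 [624.  170.2] 45.8
base 0.012 [623.2 170.4] 44.1
[[[21, 170, 203], [19, 113, 108], [10, 54, 71], [22, 168, 191], [22, 173, 200]], [[18, 114, 114], [13, 63, 85], [7, 43, 77], [19, 123, 106], [20, 125, 110]], [[8, 50, 77], [10, 53, 72], [11, 65, 74], [10, 52, 74], [11, 57, 71]], [[21, 165, 186], [19, 115, 111], [11, 58, 75], [21, 161, 176], [22, 168, 184]], [[21, 168, 202], [20, 126, 117], [9, 54, 75], [22, 167, 189], [22, 170, 198]]]
[296.9 231.1]
[343.3 236.3]
```

```bash
python3 - <<'E'
from h import *
import json; m=json.load(open("w11.json")); im=cv2.imread("pics/w11.png"); g=cv2.cvtColor(im,cv2.COLOR_BGR2GRAY)
t=np.array([.5296,.1942,.1267]); z=t[2]-.0051+.018; ax=lambda a:np.array([np.cos(np.radians(a)),np.sin(np.radians(a))])
c=t[:2]-.0013*ax(-16); P=[]
for a in(-16,74,-106):
    u=proj(m,(*(c+.0228*ax(a)),z)); q=dot(g,*u,8); p=onz(m,q,z)[:2]; P.append(p); print(a,u.round(1),np.round(q,1),np.round((p-c)*1000,1),"rel ang",np.degrees(np.arctan2(*(p-c)[::-1])))
cv2.imwrite("pics/w11c.png",cv2.convertScaleAbs(cv2.resize(im[0:300,220:420],None,fx=3,fy=2),alpha=1.5,beta=15))
E
```

```text
-16 [317.3 214.6] [317.6 211.9] [23.3 -6.9] rel ang -16.431863702234327
74 [275.9 254. ] [276.6 256.4] [ 4.8 22. ] rel ang 77.70525576390656
-106 [358.6 253.9] [357.  256.8] [ -7.8 -20.6] rel ang -110.60374756477184
```

View pics/w11c.png

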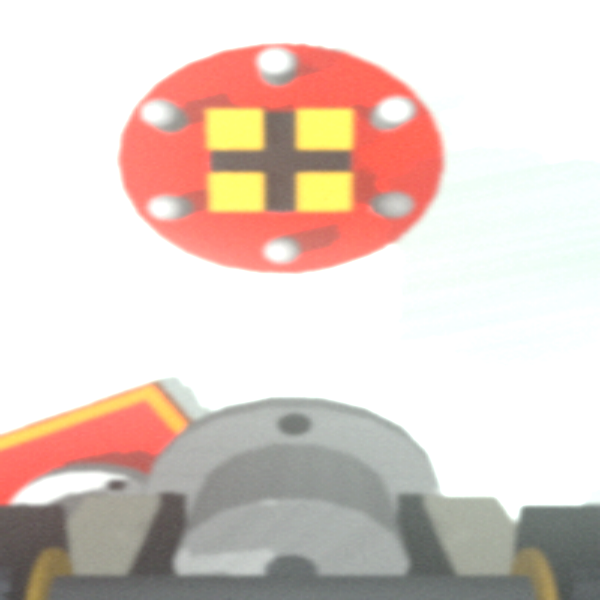

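Emit:
arm_command(
  targets=[
    [[0,0,0,3,-0.8,0,0],[0,0,0,6,-1.6,0,0],[0,0,0,8.5,-2.2,0,0],[0,0,0,9.35,-2.4,-2,0],[0,0,0,9.35,-2.4,-5,0],[0,0,0,9.35,-2.4,-6,0],[0,0,0,9.35,-2.4,-6,0],[0,0,0,9.35,-2.4,-6,0]],
  ],
)

```text
clock: 17.48
tool_pos: [0.6231, 0.1701, 0.0672]
orientation: [179.9, 0.0, -16.0]
force: [0.2, 0.5, -4.6]
opening: 0.0351
```

```bash
python3 - <<'E'
from h import *
for i in range(3):
    m=ctrl.camera_model("wrist"); im=ctrl.snapshot("wrist")
    o=ctrl.get_obs();print(o["clock"],o["tool_pos"],o["orientation"][2],o["force"].round(1))
g=cv2.cvtColor(im,cv2.COLOR_BGR2GRAY); t=o["tool_pos"]; z=t[2]-.0051+.018; q=dot(g,317.6,211.9,8); p=onz(m,q,z)[:2]; d=p-t[:2]; print(q,d*1000,np.hypot(*d)*1000-22.8,np.degrees(np.arctan2(d[1],d[0])))
E
```

```text
17.5333 [0.62403376 0.17082989 0.06844168] -15.946801408393448 [ 0.7  0.5 -3.6]
17.5833 [0.62438549 0.17124818 0.06902629] -15.93656712493472 [ 0.5 -0.1 -4.9]
17.6333 [0.62444444 0.17144144 0.06920328] -15.93255669025845 [-0.2  0.1 -5.6]
(np.float64(317.50513428120064), np.float64(213.5462085308057)) [21.16086535 -6.20749706] -0.7474436372152127 -16.348944132770793
```

Emit:
arm_command(
  targets=[
    [[0,0,0,-0.1,-0.1,-1.5,0],[0,0,0,-0.1,-0.1,-2.8,0],[0,0,0,-0.1,-0.1,-3.3,0],[0,0,0,-0.1,-0.1,-3.7,0],[0,0,0,-0.1,-0.1,-4,0],[0,0,0,-0.1,-0.1,-4.1,0],[0,0,0,-0.1,-0.1,-4.1,0]],
  ],
)

```text
clock: 18.22
tool_pos: [0.623, 0.1701, 0.0266]
orientation: [-180.0, -0.0, -16.0]
force: [0.9, -0.2, -5.7]
opening: 0.0353
```

```bash
python3 - <<'E'
from h import *
F=[]
for i in range(4):
    im=ctrl.snapshot("wrist"); o=ctrl.get_obs(); F.append(o["force"])
print(o["clock"],o["tool_pos"],np.round(F,1),o["moment"],o["opening"])
E
```

```text
18.4167 [0.62286521 0.16999187 0.02660966] [[ 1.2 -0.7 -5.6]
 [ 0.9 -0.1 -4.5]
 [ 1.   0.3 -5. ]
 [ 1.5 -0.1 -4.8]] [-0.09208164 -0.45539775  0.0131996 ] 0.035267747997320395
```

Emit:
arm_command(
  targets=[
    [[0,0,0,0.05,0.05,-0.1,0],[0,0,0,0.05,0.05,-0.2,0],[0,0,0,0.05,0.05,-0.2,0],[0,0,0,0.05,0.05,-0.2,0]],
  ],
)

```text
clock: 18.75
tool_pos: [0.6233, 0.1704, 0.0247]
orientation: [-180.0, -0.0, -16.0]
force: [-1.1, -0.4, 1.5]
opening: 0.0353
```

Emit:
arm_command(
  targets=[
    [[0,0,0,0,0,0,0.3],[0,0,0,0,0,0,1],[0,0,0,0,0,0,1],[0,0,0,0,0,0,1],[0,0,0,0,0,0,1],[0,0,0,0,0,0,1]],
  ],
)

```text
clock: 19.25
tool_pos: [0.623, 0.1703, 0.024]
orientation: [180.0, -0.0, -16.0]
force: [0.0, -0.3, 0.3]
opening: 0.0632
```

Emit:
arm_command(
  targets=[
    [[0,0,0,0,0,2,1],[0,0,0,0,0,5,1],[0,0,0,0,0,9,1],[0,0,0,-3,-1,12,1],[0,0,0,-6,-2,14,1],[0,0,0,-8,-3,14,1],[0,0,0,-8,-3,14,1],[0,0,0,-8,-3,14,1]],
  ],
)

```text
clock: 19.92
tool_pos: [0.5425, 0.1402, 0.1652]
orientation: [-179.9, -0.1, -16.0]
force: [0.1, 0.1, 0.4]
opening: 0.0875
```

```bash
python3 - <<'E'
from h import *
import json
for i in range(3): m=ctrl.camera_model("wrist"); im=ctrl.snapshot("wrist")
cv2.imwrite("pics/w12.png",im); o=ctrl.get_obs(); print(o["clock"],o["tool_pos"],o["force"].round(1),o["opening"])
g=cv2.cvtColor(im,cv2.COLOR_BGR2GRAY); s=ctrl.camera_model("scene"); si=ctrl.snapshot("scene"); gs=cv2.cvtColor(si,cv2.COLOR_BGR2GRAY)
for n,c in {"red":(.6235,.1705),"yel":(.657,.005)}.items():
    u=proj(m,(*c,.074)); q=dot(g,*u,7); print(n,"wrist",u.round(1),np.round(q,1),onz(m,q,.074).round(4))
    u=proj(s,(*c,.074)); v=dot(gs,*u,3); 
    o1,d1=ray(m,q);o2,d2=ray(s,v); A=np.c_[d1,-d2]; k=np.linalg.lstsq(A,o2-o1,rcond=None)[0]; print("  scene",u.round(1),np.round(v,1),"tri",((o1+k[0]*d1+o2+k[1]*d2)/2).round(4))
b=[]
for c in((.6235,.1705,.05),(.657,.005,.05),(.484,.27,.03)):
    x,y=proj(s,c).astype(int); b.append(cv2.resize(si[y-25:y+25,x-25:x+25],(260,260),interpolation=cv2.INTER_CUBIC))
cv2.imwrite("pics/fin.png",np.hstack(b))
E
```

```text
20.0667 [0.54347063 0.14053868 0.16358946] [-0.6  0.6 -0. ] 0.08749363258121437
red wrist [252.3 116.5] [252.5 118.4] [0.622  0.1709 0.074 ]
  scene [369.2 153.6] [369.3 155.9] tri [0.6225 0.1733 0.0619]
  return _methods._mean(a, axis=axis, dtype=dtype,
  ret = ret.dtype.type(ret / rcount)
Traceback (most recent call last):
  File "h.py", line 17, in dot
    return (x+(w*xx).sum()/w.sum(),y+(w*yy).sum()/w.sum())
               ~^~~
ValueError: operands could not be broadcast together with shapes (0,15) (15,15)
```

```bash
python3 - <<'E'
from h import *
s=ctrl.camera_model("scene"); si=ctrl.snapshot("scene"); b=[]
for c in((.6235,.1705,.05),(.657,.005,.05),(.484,.27,.03)):
    x,y=proj(s,c).astype(int); b.append(cv2.resize(si[y-25:y+25,x-25:x+25],(260,260),interpolation=cv2.INTER_CUBIC))
cv2.imwrite("pics/fin.png",np.hstack(b))
# bystander / tray change against the first top picture
a=cv2.imread("pics/top0.png"); t=ctrl.snapshot("top"); d=cv2.absdiff(a,t).max(2)
for n,(x,y) in {"tape":(432,253),"driver":(425,193),"block":(489,205),"screw":(333,148),"wrench":(253,153),"fitting":(156,215),"trayhub":(183,263)}.items(): print(n,d[y-14:y+15,x-14:x+15].mean().round(1))
E
```

```text
tape 15.8
driver 20.8
block 19.2
screw 21.5
wrench 21.4
fitting 69.8
trayhub 65.0
```

```bash
python3 -c "
from plant import ctrl
o=ctrl.get_obs(); print(o['clock'],o['tool_pos'],o['force']); print(ctrl.close_job())"
```

```text
20.2167 [0.54331024 0.14039329 0.1631684 ] [-0.2200107  -0.94893144 -0.77366794]
the job is handed in; nothing more can be done
None
```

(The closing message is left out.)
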